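Load the spare cell into the emergency lamp

ROBOT

A 6-joint arm with a two-finger parallel gripper is mounted at the origin on the work surface. World frame = base frame: x ahead of the robot, y to its left, z up, the work surface at z = 0. Lengths are in m, angles in rad, forces in N, time in s.
With the tool pointing down it reaches from about 0.275 to 0.725 m from the base axis. Payload 15.9 kg.
Tool frame: the origin (TCP) lies at the very end of the fingers, on their centre line; the grasp point (between the pads) lies 19 mm behind it (grasp_offset is the distance from the TCP to the grasp point, in m); z points along the fingers, y is the line along which they close (so a half turn about z gives the same grasp; the last joint's range is limited). The gripper opens to 85 mm and grips with 20 to 120 N. Pads are 22 mm wide; open, the fingers measure 114 mm over their backs; the gripper's body (76 mm by 85 mm) begins 54 mm behind the grasp point. The pads swing forward as they close: fully open they stand 13 mm farther back than shut.
Start: joints at [-1.221, 0.213, -0.034, 1.323, 0, 1.571], TCP at [0.171, -0.47, 0.231] pointing down, gripper open.
Joint ranges: [-2.98, 2.98], [-0.74, 1.72], [-1.14, 1.35], [-2.1, 2.04], [-1.57, 1.44], [-3.14, 3.14]. Speed limits (rad/s): [1.89, 1.89, 2.39, 2.57, 3.14, 3.14].

INTERFACE

Orientations are given as [roll, pitch, yaw] about the fixed x, y, z axes, in that order (R = Rz(yaw) Ry(pitch) Rx(roll)).
In Python, from cell import move_ptp, move_straight, move_joints, command_gripper, sleep, solve_ik, get_image, PlanningError, sign_off, read_time, read_q, read_qvel, read_tau, read_ee_pos, read_orientation, read_force, read_moment, read_opening, read_finger_force, grasp_offset gives the robot as it stands. Calls block until the motion is done:
- move_ptp(position, orientation): joint-space move of the TCP to a pose.
- move_straight(position, rot=None, feed=0.15): straight line of the TCP; rot=None keeps the orientation; feed is the mean speed in m/s.
- move_joints(angles): joint-space move.
- command_gripper(opening, strength=None): finger opening in m; strength is the grip in N (None keeps the last); returns when the fingers have stopped.
- sleep(seconds).
- solve_ik(position, orientation): joint angles nearest the present ones, or None.
- get_image(name): name is "scene" or "top" or "wrist"; returns a dict with "frame" (480x640x3 uint8, red, green, blue), "fovy" (degrees; the focal length in pixels is half the picture's height over the tangent of half this angle, whatever the lens; pixels are square), "cx", "cy" (the principal point, pixels), "k1" (the pictures are not rectified: a ray, as slopes to the right and down, at radius r is drawn at 1 + k1 r^2 times it, then the intrinsics apply), "R" (3x3) and "t" (3): a world point X has camera coordinates R X + t; the wrist camera has in their place "tool_from_camera" (4x4, takes a point from camera to tool coordinates, whose origin is the TCP and whose axes are the flange's). Camera axes: x right, y down, z forward; pixel columns grow to the right and rows downward; lengths in m; the calibration is good to about 2 mm. A picture is of the moment at which its call begins: read the wrist's pose just before it. There is no depth.
A pose or a line that the arm cannot do raises PlanningError and nothing moves.
- sign_off(): hands the job in; it is judged then, once.
Readings, each from a call of its own:
- read_time(): time.
- read_q(): joint angles.
- read_qvel(): joint speeds.
- read_tau(): joint torques, N m.
- read_ee_pos(): TCP position.
- read_orientation(): TCP orientation.
- read_force(): force on the tool from outside, world axes, zero at the start.
- read_moment(): the same for the moment, N m.
- read_opening(): finger opening in m.
- read_finger_force(): force on a finger pad.
Only numpy, scipy, OpenCV 4.12 (cv2) and the standard library are available. Lean on these libraries where they do the work, as an engineer would, in place of code of your own. Each camera call takes 0.05 s, during which the arm holds its last target. There are 200 camera calls.

TASK

Lift the sprung hold-down arm on the wooden block until it stays open by itself, then take out the spare battery cell. Load it in the bay of the emergency lamp: flat end pressing the coil-spring plate back, nub end rolled down past the retaining lip, so that it lies fully home, level and held between spring and end wall under the lip. Leave the arm standing open, and do not knock or shift the canister, jar or ladle.

Things in the scene. Friction and masses are not known exactly. Their poses are not given: they have to be found in the camera images.
- cell_nub (a point): Tip of the cell's nub, 32 mm from cell_mid along the cell's x; same axes.
- block: Wooden spare-cell block, fixed to the counter; origin under the cell's centre, z up, x along the cell towards the clamp's hinge. Base x -45 to +89 mm, 60 mm wide, 16 mm high. The cell lies on a narrow V rail (31 mm wide): both its sides are open to fingers from above, down to the base. Thin stops, 40 mm above the counter, stand 2 to 5 mm off the cell's ends.
- cradle (a point): Where the cell's centre lies in the block, 45 mm above the counter; axes as the block.
- clamp_hinge (a point): Hinge of the sprung hold-down arm: 66 mm along the block's +x from cradle, 68 mm above the counter; the hinge axis is the block's y. Steel cheeks 29 mm wide over all, 74 mm high; a small coil spring and its lug stand on the +y side, out to y = +30 mm.
- clamp_handle (a point): Centre of the cross-bar handle at the arm's free end: aluminium cylinder 16 mm diameter, 26 mm long, axis parallel to the hinge; when shut it is 113 mm from the hinge (towards -x of the block), 76 mm above the counter, 18 mm beyond the cell's flat end. The arm (12 mm wide, 4 mm thick) runs lengthwise over the cell and presses it down with a pad. The point turns with the arm.
- clamp_arm (a joint): Angle of the hold-down arm, rad: 0 lying shut on the cell, 1.75 fully open (leaning back past upright, away from the cell). An over-centre spring pulls it shut below 0.85 rad (about 4 N at the handle) and throws it open and holds it there above 0.85.
- lamp: White plastic emergency lamp lying with its cell bay open, fixed; origin on the counter under seat, x from the spring end to the lip end and lamp head. Base x -80 to +106 mm, 66 wide, 12 high. The V rail under the cell is 31 wide: both sides open to fingers down to the base. Back wall behind the spring x -73 to -53, 80 high. Neck 36 diameter, then round lamp head 68 diameter, x +58 to +100, top 79 high.
- seat (a point): Where the cell's centre must lie in the lamp's bay, 45 mm above the counter; axes as the lamp. Cell and seat x point alike when loaded. The fixed end wall's face is at x = +32 mm (the nub's tip touches it), the wall 36 mm wide.
- lip (a point): Mid-point of the inner top edge of the steel retaining lip on the end wall: 25 mm in x from seat, 68 mm above the counter; axes as the lamp. The lip is 26 mm wide, 4 mm thick (underside 64 mm above the counter) and reaches over the cell from x = +32 to +25 mm of seat.
- plate (a point): Centre of the front face of the sprung contact plate (coil spring behind it): flat steel, 30 mm wide, from 36 to 84 mm above the counter; its face stands at x = -23 mm from seat when free; moves with joint spring_plate.
- spring_plate (a joint): Travel of the sprung plate, m: 0 free, 0.024 fully pressed back (towards -x of seat). Force about 2 N free plus 0.3 N per mm. It reads 0.006 behind a properly seated cell; the cell must go some 10 mm further back to clear the lip.
- canister: Bystander: steel canister with flip latch, 96 mm diameter, 161 mm high, latch on its -x side reaching 57 mm out; loose; origin under its centre.
- jar: Bystander: glass jar 76 mm diameter, 130 mm high with its cork-like stopper; loose; origin under its centre.
- ladle: Bystander: aluminium ladle, 290 mm long, lying along its x, bowl (80 mm across) to +x; 40 mm high; loose; origin under its middle.
- cell: The cell itself (see cell_mid); its origin lies on its surface, on the underside at the start, 16.5 mm from cell_mid.
- cell_mid (a point): Centre of the spare D cell: steel-jacketed torch battery, body 33 mm diameter, 58 mm long, plus a brass nub 11 mm across standing 3 mm out of one end; about 0.14 kg. Origin on its axis, halfway along, so the flat end is 29 mm to -x, nub end face 29 mm to +x. x runs along the axis towards the nub. It starts level in the wooden block, nub towards the clamp's hinge.
Things that resemble listed ones, but are neither listed nor needed, are in the scene too. What is shaped like the block but pink or red is not meant. There is more than one size of the cell; the job needs the smaller.

How it is judged:
By the outcome, as a careful person would: the job done as asked, in the order asked, and still so for the second after the job is handed in, with the robot touching nothing.
It also fails if it takes over 58 s, if anything falls off the work surface, if the arm or the gripper's body presses on something with over 40 N, if the wrist force passes 120 N, or if a joint passes its speed limit or range.

## Working session

There is one attempt and no reset: what is moved stays moved. The work goes in short steps, each a Python script; the robot and the scene stay as the last script left them, time stands still between calls to the robot, and variables do not carry over. Pictures are saved under pics/ and viewed, at most 10 in all, crops included, and the job is handed in when it is done.

```bash
mkdir -p pics; ls; python3 - <<'E'
from cell import *
import cv2,numpy as np
for n in("scene","top","wrist"):
    d=get_image(n); cv2.imwrite(f"pics/{n}0.png",d["frame"][:,:,::-1])
    print(n,{k:(np.round(v,4).tolist() if k!="frame" else 0) for k,v in d.items()})
print(read_time(),grasp_offset, read_orientation())
E
```

```text
pics
scene {'frame': 0, 'fovy': 55.8466, 'cx': 324.8746, 'cy': 237.8744, 'k1': -0.0069, 'R': [[0.4824, 0.8759, -0.0066], [0.7461, -0.4149, -0.5208], [-0.459, 0.2463, -0.8536]], 't': [-0.2618, -0.2997, 1.2083]}
top {'frame': 0, 'fovy': 51.5955, 'cx': 318.8144, 'cy': 241.2833, 'k1': -0.0698, 'R': [[-0.0274, -0.9993, -0.0266], [-0.9925, 0.0304, -0.1187], [0.1194, 0.0232, -0.9926]], 't': [0.075, 0.4923, 1.1606]}
wrist {'frame': 0, 'fovy': 65.8478, 'cx': 320.7195, 'cy': 243.1406, 'k1': -0.0255, 'tool_from_camera': [[0.0009, -0.9533, -0.3021, 0.0782], [1.0, 0.0011, -0.0005, 0.0013], [0.0008, -0.3021, 0.9533, -0.1421], [0.0, 0.0, 0.0, 1.0]]}
0.15 0.0187 [-3.14080337e+00 -6.63665383e-06  3.49812698e-01]
```

View pics/top0.png

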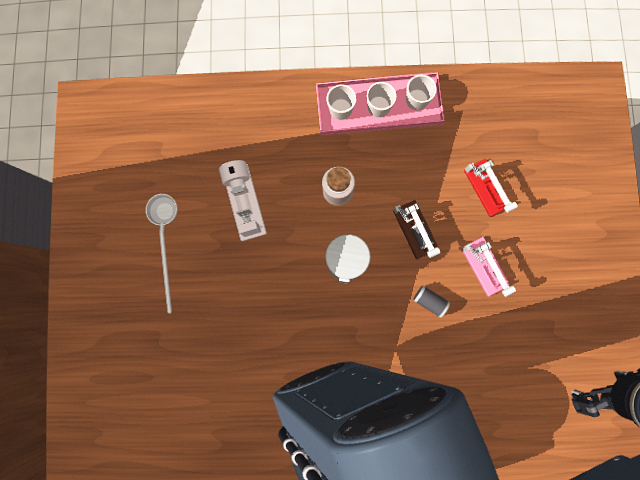

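View pics/scene0.png

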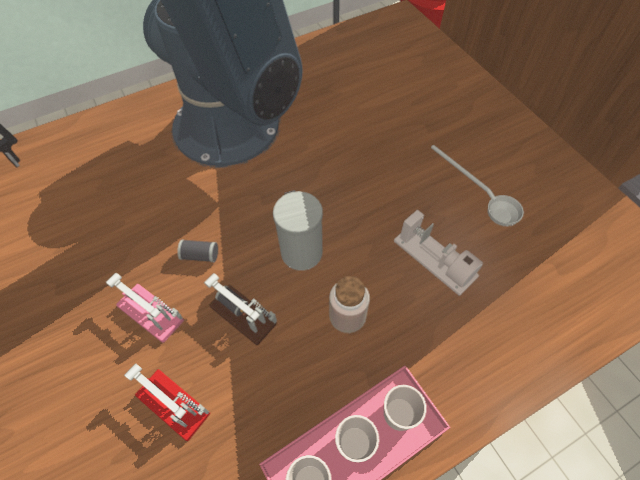

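The block candidates in the top view are brown (417,230), pink (489,267) and red (490,187). Only the brown one is wooden and not pink or red. There is also a loose, larger cell at (432,301), which is not the one in the block. I'll confirm this with one enlarged crop showing block and lamp.

```bash
cat > h.py <<'E'
import numpy as np, cv2
from cell import *
from scipy.spatial.transform import Rotation as Ro
def cam(d,pose=None):
    f=240/np.tan(np.radians(d["fovy"])/2)
    if "R" in d: R=np.array(d["R"]);t=np.array(d["t"]);c=-R.T@t;Rw=R.T
    else:
        T=np.eye(4);T[:3,:3]=Ro.from_euler('xyz',pose[1]).as_matrix();T[:3,3]=pose[0]
        T=T@np.array(d["tool_from_camera"]);Rw=T[:3,:3];c=T[:3,3]
    return f,d["cx"],d["cy"],d["k1"],Rw,c
def ray(C,uv):
    f,cx,cy,k,Rw,c=C; p=np.array([(uv[0]-cx)/f,(uv[1]-cy)/f]);q=p.copy()
    for _ in range(20): q=p/(1+k*(q@q))
    v=Rw@np.array([*q,1]); return c,v/np.linalg.norm(v)
def onz(C,uv,z):
    c,v=ray(C,uv); return c+v*(z-c[2])/v[2]
def tri(rays):
    A=sum(np.eye(3)-np.outer(v,v) for c,v in rays);b=sum((np.eye(3)-np.outer(v,v))@c for c,v in rays)
    X=np.linalg.solve(A,b); return X,[np.linalg.norm(np.cross(X-c,v)) for c,v in rays]
def proj(C,X):
    f,cx,cy,k,Rw,c=C; p=Rw.T@(np.array(X)-c);q=p[:2]/p[2];q=q*(1+k*(q@q)); return q*f+[cx,cy]
def shot(n,fn):
    pose=(read_ee_pos(),read_orientation()); d=get_image(n); cv2.imwrite(f"pics/{fn}.png",d["frame"][:,:,::-1])
    np.savez(f"pics/{fn}.npz",pos=pose[0],ori=pose[1],**{k:v for k,v in d.items() if k!="frame"}); return d
def load(fn):
    d=dict(np.load(f"pics/{fn}.npz")); d={k:(float(v) if v.ndim==0 else v) for k,v in d.items()}
    return cam(d,(d["pos"],d["ori"]))
E
python3 - <<'E'
from h import *
s=[cv2.imread(f"pics/{n}0.png") for n in("top","scene")]
def crop(im,u,v,w,h): return cv2.resize(im[v:v+h,u:u+w],(w*4,h*4),interpolation=cv2.INTER_CUBIC)
a=crop(s[0],380,190,100,75);b=crop(s[0],200,150,100,100);c=crop(s[1],195,265,100,75);e=crop(s[1],390,205,100,75)
b=b[:400]
o=np.zeros((600,800,3),np.uint8);o[:300,:400]=a;o[:300,400:]=c;o[300:,400:]=e;o[300:,:400]=cv2.resize(b,(300,300)).repeat(1,0) if 0 else np.pad(cv2.resize(b,(300,300)),((0,0),(0,100),(0,0)))
cv2.imwrite("pics/crop1.png",o)
E
```

```text
(no output)
```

View pics/crop1.png

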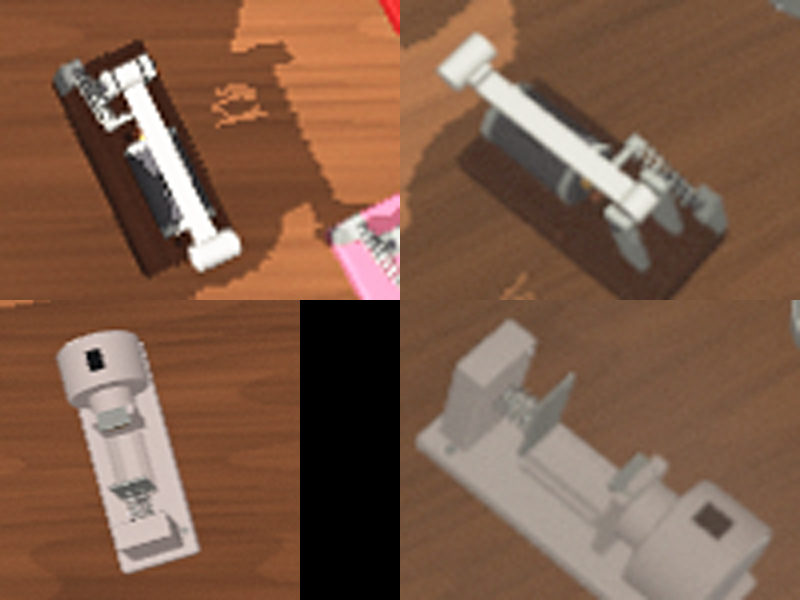

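The crop confirms the brown block: cell under the arm, nub towards the hinge. Handle is at top (434,253), hinge at top (412,209), and the lamp's plate and lip are at top (244,212) and (238,188). Next I'll triangulate rough poses and get a close wrist view.

```bash
cat > q.py <<'E'
from h import *
CT=cam(get_image("top"));CS=cam(get_image("scene"))
def t(a,b): return tri([ray(CT,a),ray(CS,b)])
h=t((433.7,253),(211.7,280.5));g=t((412,208.7),(255,313.7))
print("handle",h,"hinge",g)
for n,uv in dict(handle=(433.7,253)).items(): H=onz(CT,uv,.080)
G=onz(CT,(412,208.7),.072); print(H,G,"yaw",np.degrees(np.arctan2(*(G-H)[[1,0]])))
# block base top corners (brown), z=.016: crop (150,275)flat-left,(55,85)hinge left,(140,45) hinge right
for p in ((150,275),(58,88),(143,42)): print("blk",onz(CT,(380+p[0]/4,190+p[1]/4),.016))
# lamp base corners z .012 : (125,272),(200,250) spring end
for p in((125,272),(200,250),):print("lamp",onz(CT,(200+p[0]/3,150+p[1]/3),.012))
print("lip",onz(CT,(200+115/3,150+115/3),.068)); print("backwall", onz(CT,(200+150/3,150+225/3),.08),"head",onz(CT,(200+98/3,150+60/3),.079))
print("plate top",onz(CT,(244.3,212.3),.084))
E
python3 q.py
```

```text
handle (array([ 0.4536272 , -0.20310781,  0.07609136]), [np.float64(5.208762073984231e-05), np.float64(5.2087620739720006e-05)]) hinge (array([ 0.55814111, -0.15786092,  0.07717967]), [np.float64(0.0005222514850753252), np.float64(0.0005222514850753875)])
[ 0.4532639  -0.20234628  0.08      ] [ 0.55892054 -0.15923426  0.072     ] yaw 22.19737096878244
blk [ 0.44627586 -0.17580727  0.016     ]
blk [ 0.56222808 -0.12559724  0.016     ]
blk [ 0.58915471 -0.17890206  0.016     ]
lamp [0.50375577 0.25005336 0.012     ]
lamp [0.51995964 0.18824176 0.012     ]
lip [0.62182063 0.24692609 0.068     ]
backwall [0.53116134 0.21798636 0.08      ] head [0.66394621 0.25811904 0.079     ]
plate top [0.56075031 0.23034042 0.084     ]
```

```bash
python3 - <<'E'
from h import *
yb,yl=np.radians(23.4),np.radians(15.5)
for n,p,y in(("lamp",(.59,.24,.23),yl),("block",(.497,-.184,.22),yb),("pick",(.497,-.184,.026),yb),("seat",(.59,.24,.026),yl)):
    for k in(0,np.pi,-np.pi):
        q=solve_ik(list(p),[np.pi,0,y+k]); print(n,round(k,1),None if q is None else np.round(q,2))
def go(p,y):
    for k in(-np.pi,np.pi):
        try: move_ptp(list(p),[np.pi,0,y+k]);return
        except PlanningError as e: print(e)
move_ptp([.30,-.30,.32],[np.pi,0,yb-np.pi])
move_ptp([.45,0,.32],[np.pi,0,yb-np.pi])
go((.59,.24,.23),yl); shot("wrist","wl"); print(read_time())
move_ptp([.45,0,.32],[np.pi,0,yb-np.pi])
go((.497,-.184,.22),yb); shot("wrist","wb");print(read_time(),read_q())
E
```

```text
lamp 0 [ 0.39  0.51  0.39  1.45  0.   -3.03]
lamp 3.1 [0.39 0.51 0.39 1.45 0.   0.12]
lamp -3.1 [0.39 0.51 0.39 1.45 0.   0.12]
block 0 [-0.35  0.28  0.02  1.31  0.    2.38]
block 3.1 [-0.35  0.28  0.02  1.31  0.   -0.76]
block -3.1 [-0.35  0.28  0.02  1.31  0.   -0.76]
pick 0 [-0.35  0.4  -0.32  0.85  0.    2.38]
pick 3.1 [-0.35  0.4  -0.32  0.85  0.   -0.76]
pick -3.1 [-0.35  0.4  -0.32  0.85  0.   -0.76]
seat 0 [ 0.39  0.6   0.01  0.98  0.   -3.03]
seat 3.1 [0.39 0.6  0.01 0.98 0.   0.12]
seat -3.1 [0.39 0.6  0.01 0.98 0.   0.12]
5.0417
7.0833 [-3.52191984e-01  2.76283191e-01  2.13519211e-02  1.31492098e+00
  3.08796699e-04 -7.61963259e-01]
```

View pics/wb.png

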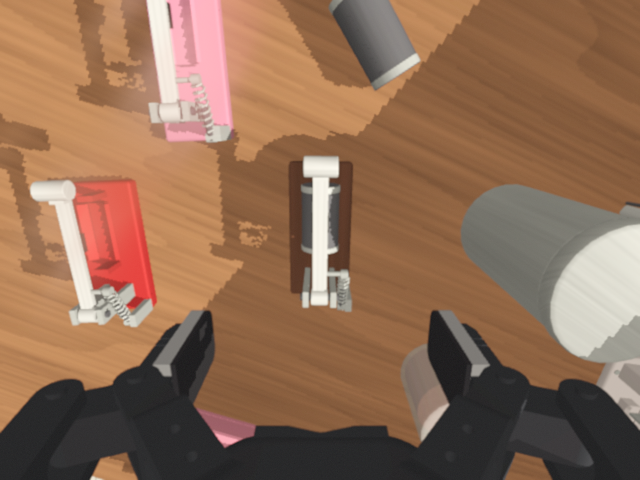

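View pics/wl.png

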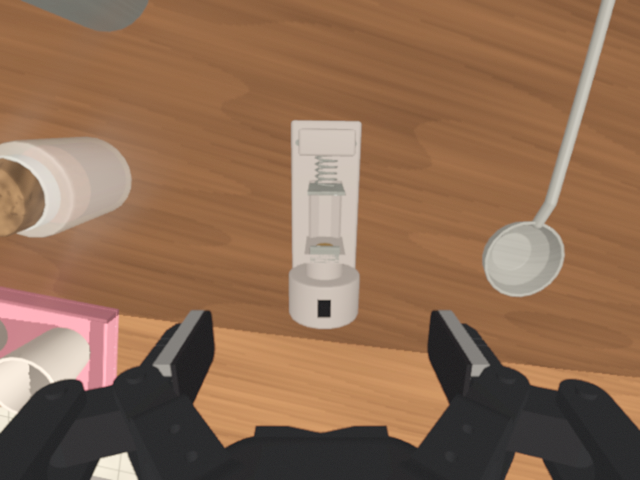

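wb: the block is upright in the image, handle at (322,167), base x 291–352, cell about (301–340, 186–253). wl: base's top corners at (292,122) and (360,122), plate about (326,188), lip about (325,245). I'll enlarge both for exact edges.

```bash
python3 - <<'E'
import cv2,numpy as np
a=cv2.imread("pics/wb.png")[150:300,275:370];b=cv2.imread("pics/wl.png")[115:265,280:375]
f=lambda i:cv2.resize(i,None,fx=4,fy=4,interpolation=cv2.INTER_CUBIC)
cv2.imwrite("pics/crop2.png",np.hstack([f(a),f(b)]))
E
```

```text
(no output)
```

View pics/crop2.png

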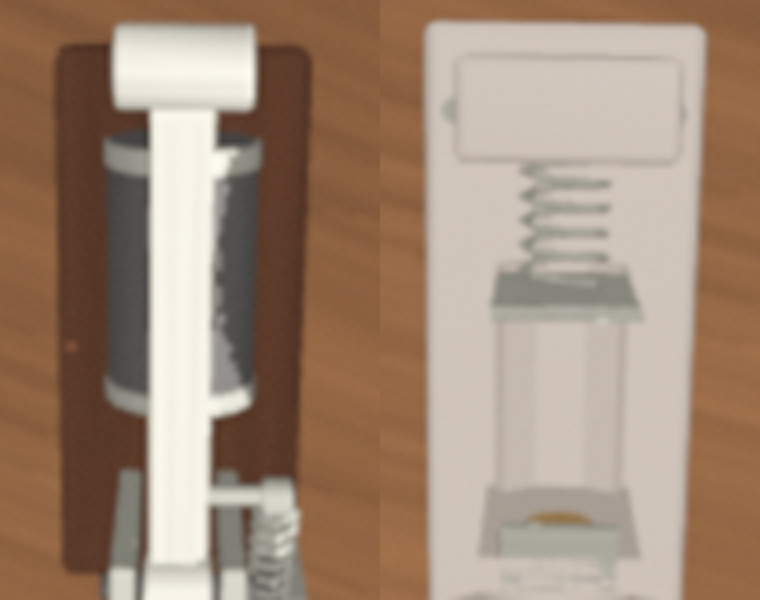

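```bash
python3 - <<'E'
from h import *
B=load("wb");L=load("wl")
pb=lambda u,v,z:onz(B,(275+(u+.0)/4-.4,150+v/4-.4),z)
pl=lambda u,v,z:onz(L,(280+(u-380)/4-.4,115+v/4-.4),z)
ang=lambda a,b:np.degrees(np.arctan2(b[1]-a[1],b[0]-a[0]))
a,b,c,d=pb(57,60,.016),pb(64,560,.016),pb(310,60,.016),pb(300,560,.016)
print("blk yaw",ang(a,b),ang(c,d),"width",np.linalg.norm((a-c)[:2]))
print("arm yaw",ang(pb(183,110,.078),pb(180,560,.078)), "handle yaw", ang(pb(113,67,.076),pb(256,67,.076)))
yb=np.radians((ang(a,b)+ang(c,d))/2);x=np.array([np.cos(yb),np.sin(yb),0]);y=np.array([-x[1],x[0],0])
h0=pb(184,25,.078);h1=pb(184,110,.074);h=(h0+h1)/2
e=(pb(57,47,.016)+pb(310,47,.016))/2
fl=pb(183,135,.055)
for n,p,o in(("handle",h,-47),("end",e,-45),("cellflat_top",pb(183,137,.055),-29),("nub end",pb(183,410,.058),29),("cellmidlat",(pb(105,170,.045)+pb(260,170,.045))/2,0)): print(n,p,"cradle",p-x*o/1000, "x,y",(p-x*o/1000)@x,p@y)
print("LAMP")
a,b,c,d=pl(427,30,.012),pl(427,590,.012),pl(706,30,.012),pl(682,590,.012)
w=[pl(457,55,.08),pl(682,57,.08),pl(680,163,.08),pl(455,160,.08)]
print("yaw",ang(a,b),ang(c,d),ang(w[0],w[1])-90,ang(w[3],w[2])-90,"w",np.linalg.norm((a-c)[:2]))
yl=np.radians((ang(a,b)+ang(c,d))/2);x=np.array([np.cos(yl),np.sin(yl),0]);y=np.array([-x[1],x[0],0])
for n,p,o in(("base end",(pl(427,22,.012)+pl(706,26,.012))/2,-80),("wall",sum(w)/4,-63),("plate",(pl(490,318,.084)+pl(643,320,.084))/2,-23),("lip",(pl(502,525,.068)+pl(618,525,.068))/2,25)): print(n,p,"seat",p-x*o/1000,"x,y",(p-x*o/1000)@x,p@y)
E
```

```text
blk yaw 22.823204058767875 23.779095948767857 width 0.058196292360491765
arm yaw 23.085501302694883 handle yaw 113.48172532561784
handle [ 0.45498615 -0.20270627  0.076     ] cradle [ 0.49815276 -0.18411477  0.076     ] x,y 0.3846934835695192 -0.36614934602094845
end [ 0.45632048 -0.20220753  0.016     ] cradle [ 0.49765021 -0.18440715  0.016     ] x,y 0.38411626280285177 -0.3662190887920695
cellflat_top [ 0.46996997 -0.19640805  0.055     ] cradle [ 0.49660468 -0.1849367   0.055     ] x,y 0.38294654470315104 -0.3662918773245889
nub end [ 0.52387264 -0.17300379  0.058     ] cradle [ 0.49723793 -0.18447515  0.058     ] x,y 0.3837107132141373 -0.3661184609603292
cellmidlat [ 0.47789709 -0.19308275  0.045     ] cradle [ 0.47789709 -0.19308275  0.045     ] x,y 0.3625424862093842 -0.3663734693138469
LAMP
yaw 14.15150404314744 14.763656978269957 15.020638949394964 14.755865414708921 w 0.06472642792927773
base end [0.51109197 0.22108399 0.012     ] seat [0.58855859 0.24105704 0.012     ] x,y 0.6301036201831332 0.08648203156657501
wall [0.52706924 0.22492804 0.08      ] seat [0.5880742  0.24065682 0.08      ] x,y 0.6295346447418337 0.08621541358434408
plate [0.56539937 0.23527343 0.084     ] seat [0.58767102 0.24101569 0.084     ] x,y 0.6292338323032667 0.0866635788316271
lip [0.61165159 0.24709918 0.068     ] seat [0.58744327 0.2408576  0.068     ] x,y 0.6289738212166008 0.08656736275086545
```

```bash
cat >> h.py <<'E'
yb,yl=np.radians(23.35),np.radians(14.6)
CR=np.array([.4975,-.1844,0]);SE=np.array([.588,.2409,0])
bx=np.array([np.cos(yb),np.sin(yb),0]);lx=np.array([np.cos(yl),np.sin(yl),0]);Z=np.array([0,0,1.])
OB=[np.pi,0,yb-np.pi];OL=[np.pi,0,yl-np.pi]
E
python3 - <<'E'
from h import *
hg=CR+bx*.066+Z*.068
P=lambda th:(hg+bx*(-.113*np.cos(th)+.008*np.sin(th))+Z*(.113*np.sin(th)+.008*np.cos(th)-.020))
command_gripper(.055,40)
move_ptp(P(0)+Z*.07,OB); move_straight(P(0),feed=.12)
command_gripper(.015,40); print(read_opening(),read_finger_force(),read_time())
for th in np.linspace(0,1.45,8)[1:]:
    move_straight(P(th),feed=.12); print(round(th,2),np.round(read_force(),1),round(read_opening(),4))
command_gripper(.05); sleep(.3); move_straight(P(1.45)+Z*.09-bx*.03,feed=.2)
move_ptp(CR-bx*.03+Z*.26,OB); shot("wrist","w2"); shot("scene","s2"); print(read_time())
a=cv2.imread("pics/w2.png");b=cv2.imread("pics/s2.png")[240:360,170:330]
cv2.imwrite("pics/c3.png",np.hstack([cv2.resize(a[60:360,180:480],(400,400)),cv2.resize(b,(400,300))[:,:].copy() if 0 else np.pad(cv2.resize(b,(400,300)),((0,100),(0,0),(0,0)))]))
E
```

```text
0.025177718573374478 40.21124839782715 9.0917
0.21 [-2.5  6.5 -4.5] 0.0249
0.41 [-7.1  4.4 -2.1] 0.0251
0.62 [-9.2  4.1  1.2] 0.025
0.83 [-9.3  4.2  4.7] 0.0254
1.04 [-7.   4.6  5.2] 0.0251
1.24 [-5.1  5.4  7.5] 0.0249
1.45 [-1.3  5.   6.7] 0.0247
13.225
```

View pics/c3.png

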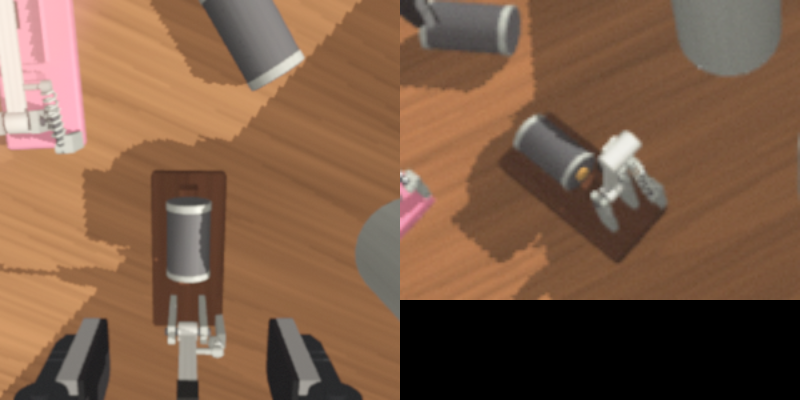

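The arm stands open and the cell is still in the block, nub towards the hinge. Now I'll pick it and feel for the plate.

```bash
python3 - <<'E'
from h import *
command_gripper(.060,80)
move_ptp(CR+Z*.12,OB); move_straight(CR+Z*.025,feed=.12)
print(np.round(read_force(),1)); command_gripper(.02,80); print(read_opening(),read_finger_force(),np.round(read_force(),1))
move_straight(CR+Z*.05,feed=.08); move_straight(CR+Z*.25,feed=.25)
f0=np.array(read_force());print(np.round(f0,1),read_opening(),read_time())
move_ptp(SE+lx*.013+Z*.25,OL); move_straight(SE+lx*.013+Z*.10,feed=.2); move_straight(SE+lx*.013+Z*.069,feed=.06)
sleep(.2);f0=np.array(read_force());print(np.round(f0,1))
for x in (.010,.008,.006,.004,.002,.0,-.002):
    move_straight(SE+lx*x+Z*.069,feed=.04); sleep(.1); print(x,np.round((np.array(read_force())-f0)@lx,2),np.round((np.array(read_ee_pos())-SE)@lx,4))
shot("wrist","w3");shot("scene","s3");print(read_time(),read_opening())
E
```

```text
[ 0.5 -0.6  0.3]
0.03125819684666547 77.82028913497925 [-4.8  7.8 15.9]
[ 0.4 -0.1 -2.2] 0.030783514506933132 16.8583
[ 0.2  0.6 -1.6]
0.01 -0.82 0.01
0.008 -0.77 0.008
0.006 -0.94 0.006
0.004 2.42 0.0041
0.002 2.27 0.0021
0.0 2.85 0.0001
-0.002 4.28 -0.0019
22.7917 0.030753145464203203
```

```bash
python3 - <<'E'
import cv2,numpy as np
a=cv2.imread("pics/w3.png")[150:450,120:520];b=cv2.imread("pics/s3.png")[180:300,380:500]
cv2.imwrite("pics/c4.png",np.hstack([a,cv2.resize(b,(300,300),interpolation=cv2.INTER_CUBIC)]))
E
```

```text
(no output)
```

View pics/c4.png

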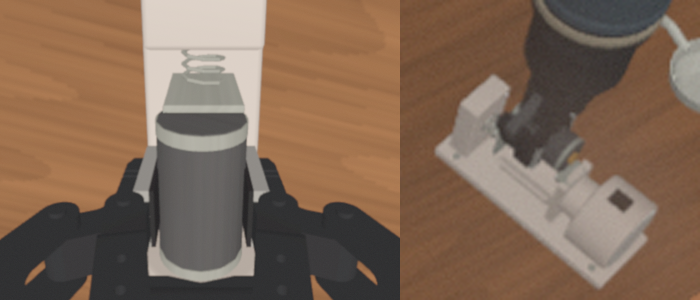

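The cell is gripped square and level, flat end against the plate, lamp aligned. I'll press back, lower and ease forward.

```bash
python3 - <<'E'
from h import *
F=lambda:np.round([np.array(read_force())@lx,read_force()[2]],1)
X=-.0125
for x in(-.006,X): move_straight(SE+lx*x+Z*.069,feed=.05); print(x,F())
ok=True
for z in(.062,.056,.050,.044,.038,.032,.028,.0255):
    move_straight(SE+lx*X+Z*z,feed=.06); f=F(); print(z,f)
    if abs(f[1])>18 or abs(f[0])>25: ok=False;break
if ok:
    for x in(-.008,-.005,-.003,-.002,-.001,0,.001):
        move_straight(SE+lx*x+Z*.0255,feed=.05); f=F(); print(x,f)
        if f[0]<-3: break
shot("wrist","w4");shot("scene","s4");print(read_time(),read_opening())
a=cv2.imread("pics/w4.png")[150:450,120:520];b=cv2.imread("pics/s4.png")[180:300,380:500]
cv2.imwrite("pics/c5.png",np.hstack([a,cv2.resize(b,(300,300),interpolation=cv2.INTER_CUBIC)]))
E
```

```text
-0.006 [ 5.  -1.9]
-0.0125 [ 7. -3.]
0.062 [ 7.4 -4.4]
0.056 [ 7.2 -5.1]
0.05 [ 6.8 -5.7]
0.044 [ 7.3 -5.1]
0.038 [ 8.5 -6.2]
0.032 [ 7.1 -5.6]
0.028 [ 7.5 -2.5]
0.0255 [4.9 6.7]
-0.008 [2.8 7.8]
-0.005 [0.9 8.3]
-0.003 [-0.9 10. ]
-0.002 [-2.1  9.8]
-0.001 [-2.5 10.3]
0 [-3.7 10.3]
26.9417 0.030904976858085548
```

View pics/c5.png

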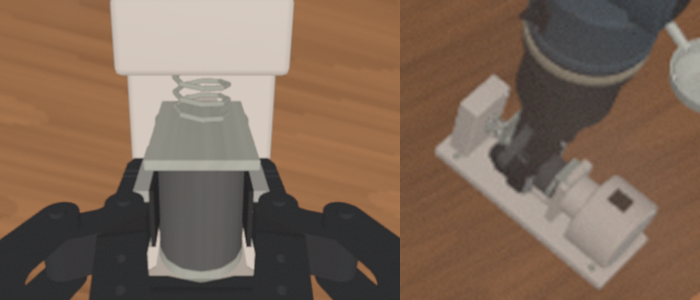

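The cell is down behind the lip and the plate bears on its flat end. Release, retreat and inspect.

```bash
python3 - <<'E'
from h import *
move_straight(SE+lx*.001+Z*.0265,feed=.05)
command_gripper(.060); sleep(.2)
move_straight(SE+lx*.001+Z*.15,feed=.15); move_ptp(SE-lx*.0+Z*.23,OL); sleep(.2)
shot("wrist","w5");shot("top","t5");print(read_time())
L=load("w5")
for n,p in(("lip",SE+lx*.025+Z*.068),("plate@6",SE-lx*.029+Z*.084),("flat top",SE-lx*.029+Z*.0615),("nub end top",SE+lx*.029+Z*.0615)):print(n,proj(L,p))
a=cv2.imread("pics/w5.png")[115:265,280:375];b=cv2.imread("pics/t5.png")[170:320,150:470]
cv2.imwrite("pics/c6.png",np.hstack([cv2.resize(a,None,fx=3.6,fy=3.6,interpolation=cv2.INTER_CUBIC),np.pad(cv2.resize(b,(448,210)),((0,330),(0,0),(0,0)))]))
E
```

```text
29.475
lip [321.95346864 250.36653604]
plate@6 [322.15936604 190.9791985 ]
flat top [322.04805354 186.53752155]
nub end top [321.91830364 252.32650303]
```

View pics/c6.png

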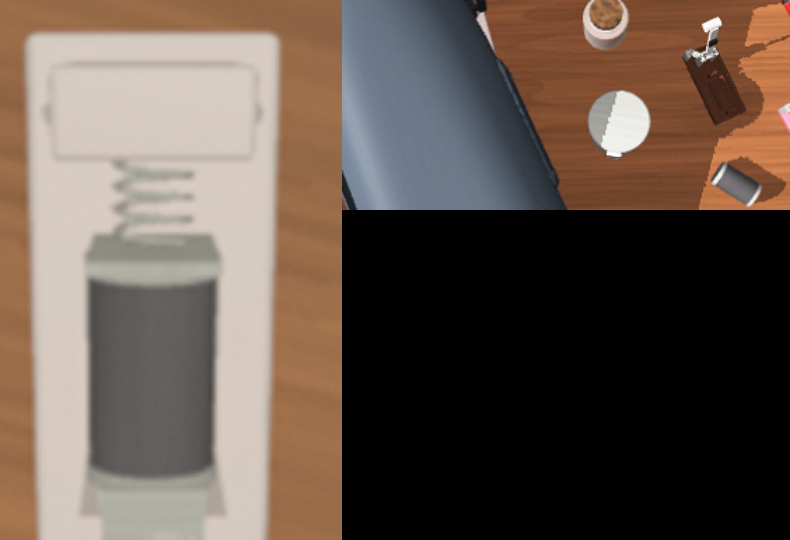

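The plate's top edge shows at row 191 (predicted 191.0 for 6 mm travel) and the lip edge at row 250.5 (predicted 250.4). The cell's nub end is under the lip, the arm stands open, and the canister and jar stand undisturbed. The robot is clear, so I'll hand it in.

```bash
python3 -c "
from cell import *
print(sign_off(),read_time())"
```

```text
the job is handed in; nothing more can be done
the job is handed in; nothing more can be done
```

The job is handed in at about 29.5 s: the hold-down arm stands open, and the cell lies level in the lamp bay, held between the spring plate (about 6 mm back) and the end wall under the lip; the canister and jar look unmoved in the last top view, and the ladle, which the robot arm hid there, was never approached.

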